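Draw the card sled out to its service position and latch the stay

TASK

Get the controller's circuit board ready for servicing: draw the card sled out of the aluminium housing by its upright pull bar, straight, level and without forcing it so that it does not bind in its grooves, until the stud on its side is where the service stay reaches it, then swing the stay down about its bolt so that its slot drops fully over the stud. Leave the sled held there, let go, and do not disturb the multimeter or the hex driver.

Things in the scene. Friction and masses are not known exactly. Their poses are not given: they have to be found in the camera images.
- housing: Finned aluminium controller housing, 200 mm long (x), 116 wide (y), 106 high on four stand-off feet, fixed to the table. Origin: centre of its underside, on the table top. Its open front is its face at x = -100 mm; the sled comes out straight along its own -x. Inside, the sled's 5 mm plate runs in 7 mm high grooves, with 1 mm play on either side. The stay is on its +y side face (y = +58 mm).
- sled: Loose card sled, 0.45 kg: aluminium plate 248 x 90 x 5 mm carrying a circuit board, in the housing's grooves, its axes parallel to the housing's. Origin: centre of the plate's underside, 50 mm above the table; in the housing's frame x = -34 mm when fully in (it starts up to 10 mm out), -114 mm in the service position. No end stop. It slides with 1 to 3 N and stays where it is left.
- sled_grip (a point): Centre of the upright pull bar at the front end, 77.5 mm above the table, 116 mm ahead (-x) of the sled's origin. The bar is 12 mm thick along the slide direction, 44 mm wide across it, its top 100 mm and the plate under it 55 mm above the table. At the start 44 to 54 mm are free between bar and housing. x = -150 mm in the housing's frame when fully in, -230 mm in the service position.
- sled_stud (a point): Steel stud sticking out sideways (+y) from a cheek beside the pull bar: 6 mm shaft, 12 mm head at its end, axis level, 75 mm above the table. The point is on its axis in the plane of the stay's strap, 22 mm behind (+x), 63.5 mm to +y of and 2.5 mm below sled_grip. In the service position it is 120 mm ahead (-x) of stay_pivot; the slot's rounded mouth catches it within about 8 mm either way.
- stay_pivot (a point): The bolt about which the stay swings, on the +y side of the housing near its front, 75 mm above the table; in the housing's frame at (-88, 63.5, 75) mm. The swing axis is the housing's y.
- stay_slot (a point): Middle of the stud's seat in the stay's slot, 120 mm from the pivot along the strap. The slot is 12 mm wide, open on the strap's lower edge, between two rounded prongs 12 mm deep. Seated, this point coincides with sled_stud.
- stay_knob (a point): Centre of the stay's finger knob: a black round peg, 14 mm diameter, 30 mm long, axis along the housing's y, sticking out from the outer face of the strap at its free end, 165 mm from the pivot, so that it can be pinched from above or pushed. 79 mm above the table when the stay is seated. The strap (5 mm thick) is 18.5 mm nearer the housing than this point.
- stay (a joint): Angle of the stay, rad: 0 = level, pointing along the housing's -x, slot seated on the stud; pi/2 = straight up; 1.9 to 2.4 at the start, leaning back along the housing's side. It stays where it is left (friction 0.06 N m); it can sink to -0.15 if there is no stud under its slot.
- meter: Yellow and black hand multimeter lying on the table, 164 x 81 x 46 mm; origin at the centre of its underside. A bystander.
- hex_driver: Hex driver with a yellow handle lying on the table, 171 mm long, 30 mm thick; origin at the centre of its underside. A bystander.

How it is judged:
By the outcome, as a careful person would: the job done as asked, in the order asked, and still so for the second after the job is handed in, with the robot touching nothing.
It also fails if it takes over 56 s, if anything falls off the work surface, if the arm or the gripper's body presses on something with over 40 N, if the wrist force passes 120 N, or if a joint passes its speed limit or range.

ROBOT

A 6-joint arm with a two-finger parallel gripper is mounted at the origin on the work surface; the furniture and walls round the work are solid. World frame = base frame: x ahead of the robot, y to its left, z up, the work surface at z = 0. Lengths are in m, angles in rad, forces in N, time in s.
With the tool pointing down it reaches from about 0.425 to 0.95 m from the base axis. Payload 3.5 kg.
Tool frame: the origin (TCP) lies at the very end of the fingers, on their centre line; the grasp point (between the pads) lies 19 mm behind it (ctrl.grip_point_offset is the distance from the TCP to the grasp point, in m); z points along the fingers, y is the line along which they close (so a half turn about z gives the same grasp; the last joint's range is limited). The gripper opens to 85 mm and grips with 20 to 120 N. Pads are 22 mm wide; open, the fingers measure 114 mm over their backs; the gripper's body (76 mm by 85 mm) begins 54 mm behind the grasp point. The pads swing forward as they close: fully open they stand 13 mm farther back than shut.
Start: joints at [-1.486, 0.286, 1.577, -0, 1.279, -0.15], TCP at [0.157, -0.656, 0.231] pointing down, gripper open.
Joint ranges: [-2.77, 2.77], [-0.9, 2.22], [0.21, 2.48], [-1.53, 4.67], [0.24, 2.81], [-2.84, 2.84]. Speed limits (rad/s): [2.79, 2.79, 3.14, 3.14, 3.14, 3.14].

INTERFACE

Orientations are given as a unit quaternion [x, y, z, w].
In Python, from plant import telemetry, vision, ctrl gives the robot as it stands.
- The arm moves only by the tool arm_command, never from a script. Its argument "series" is one flat list of numbers, 7 for each row, row after row: the shift along the tool's x, y, z in cm, then the turn, a rotation vector about the tool's x, y, z in degrees, then the closure, from 0 (fully open) to 1 (shut). A call has 1 to 10 rows; each row is the pose to reach, as a shift and turn from the pose commanded when the call began, along the tool's axes at that moment; what a row does not reach only later rows make up. A row lasts 1/12 s, in which the tool goes at most 41.7 mm and 7.16 degrees, less where a joint would pass 70% of its speed; a pose out of reach is approached as far as the arm can. A call with a gripper value outside its range is refused whole. The fingers move at their own pace and stop on an object; "force" is the grip in N (left out, the last holds). Time passes only in rows, so rows that repeat a pose let the fingers close. It gives the time, the measured TCP pose, the force, the opening and the grip force at its end, in the units of the state.
- telemetry.get_state(): the state, without advancing time (a new reading comes with each control period).
- vision.read_camera(name): name is "scene" or "side" or "wrist"; returns a dict with "color" (420x560x3 uint8, blue, green, red), "K" (3x3 intrinsics, pixels), "rvec" (rotation vector, rad) and "tvec" (3), from world to camera coordinates, as OpenCV has them; the wrist camera has in their place "T_tool_cam" (4x4, takes a point from camera to tool coordinates, whose origin is the TCP and whose axes are the flange's). Camera axes: x right, y down, z forward; pixel columns grow to the right and rows downward; lengths in m; the calibration is good to about 2 mm. A picture is of the moment at which its call begins: read the wrist's pose just before it. There is no depth.
- ctrl.sign_off(): hands the job in; it is judged then, once.
The state is a dict: "time": time; "qpos": joint angles; "dq": joint speeds; "joint_efforts": joint torques, N m; "eef_pos": TCP position; "tcp_rot": TCP orientation; "contact_force": force on the tool from outside, world axes, zero at the start; "wrist_torque": the same for the moment, N m; "opening": opening from 0.0 (shut) to 1.0 (fully open); "finger_force": force on a finger pad.
Only numpy, scipy, OpenCV 4.12 (cv2) and the standard library are available. Lean on these libraries where they do the work, as an engineer would, in place of code of your own. Each camera call takes 0.05 s, during which the arm holds its last target. There are 200 camera calls.

## Working session

There is one attempt and no reset: what is moved stays moved. The work goes in short steps, Python scripts to look and compute and a tool call to move; the robot and the scene stay as the last step left them, time stands still between calls to the robot, and variables do not carry over. Pictures are saved under pics/ and viewed, at most 10 in all, crops included, and the job is handed in when it is done.

Besides the shell and the picture viewer there is one more tool, called as name(argument=value, ...) on one line, values as JSON. arm_command: Moves the arm, as the interface text tells. Its arguments: {"type":"object","properties":{"series":{"type":"array","items":{"type":"number"}},"force":{"type":"number"}},"required":["series"]}

```bash
ls; mkdir -p pics; python3 - <<'E'
from plant import telemetry, vision, ctrl
import cv2,numpy as np
print(telemetry.get_state(), ctrl.grip_point_offset)
for n in ["scene","side"]:
    c=vision.read_camera(n); cv2.imwrite(f"pics/{n}0.png",c["color"]); np.savez(f"pics/{n}0.npz",**{k:v for k,v in c.items()})
    R=cv2.Rodrigues(np.array(c["rvec"]))[0]; print(n,-R.T@np.array(c["tvec"]).ravel(),R[2])
E
```

```text
pics
{'time': 0.0, 'qpos': array([-1.48600158e+00,  2.87193337e-01,  1.57817731e+00,  9.15187270e-06,
        1.27861911e+00, -1.49997345e-01]), 'dq': array([-0.00128951,  0.00081155,  0.00105408,  0.00042084, -0.0014251 ,
       -0.00127515]), 'joint_efforts': array([-3.04031873e-04, -4.05984235e+01, -2.92625785e+01, -1.80251327e-04,
        5.69074255e-03, -2.82363786e-06]), 'eef_pos': array([ 0.15700853, -0.65580519,  0.22992857]), 'tcp_rot': array([ 9.93116436e-01,  1.17125179e-01,  4.34454458e-05, -1.19777001e-03]), 'contact_force': array([0.43417153, 0.35969746, 0.0054974 ]), 'wrist_torque': array([ 0.03621912, -0.03577015,  0.01425778]), 'finger_force': 0.0, 'opening': 1.0031756309954967} 0.0187
scene [0.15407351 0.62166278 0.89184804] [ 0.31525322 -0.61134416 -0.72586068]
side [0.42761016 0.93112843 0.76201234] [ 0.07156115 -0.81668874 -0.57262422]
```

View pics/scene0.png

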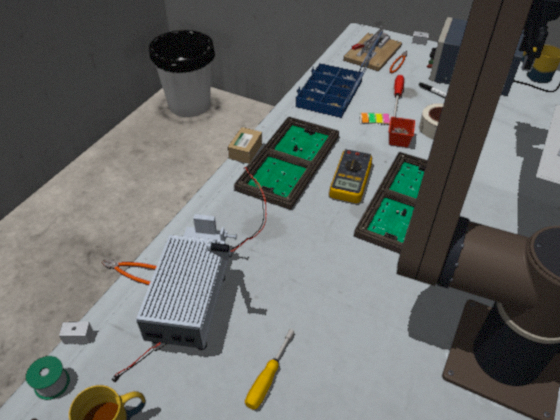

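View pics/side0.png

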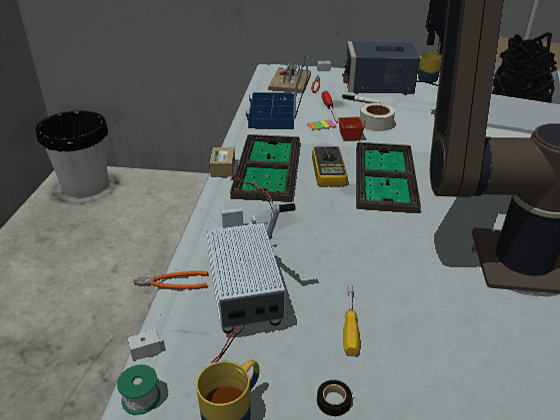

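```bash
cat > h.py <<'E'
import cv2,numpy as np
def load(n): return dict(np.load(f"pics/{n}.npz"))
def RT(c): return cv2.Rodrigues(np.array(c["rvec"],float))[0],np.array(c["tvec"],float).ravel()
def ray(c,px):
    R,t=RT(c); d=R.T@(np.linalg.inv(c["K"])@[px[0],px[1],1.]); return -R.T@t,d/np.linalg.norm(d)
def onz(c,px,z):
    o,d=ray(c,px); return o+d*(z-o[2])/d[2]
def tri(rays):
    A=0;b=0
    for o,d in rays:
        P=np.eye(3)-np.outer(d,d);A=A+P;b=b+P@o
    p=np.linalg.solve(A,b); return p,[np.linalg.norm((np.eye(3)-np.outer(d,d))@(p-o)) for o,d in rays]
def proj(c,X):
    R,t=RT(c); p=c["K"]@(R@np.asarray(X,float)+t); return p[:2]/p[2]
E
python3 - <<'E'
from h import *
a=load("scene0")["color"][200:360,120:270]; b=load("side0")["color"][190:350,195:345]
f=lambda i:cv2.resize(i,(i.shape[1]*600//160*1,600)[:2] if 0 else (400,int(400*160/150)),interpolation=cv2.INTER_CUBIC)
cv2.imwrite("pics/crop.png",np.hstack([f(a),f(b)]))
c=load("scene0"); d=load("side0")
for p in [(175,236),(228,250),(205,222)]: print(onz(c,p,.106))
for p in [(207,228),(268,222),(232,217)]: print(onz(d,p,.106))
E
```

```text
[0.65775915 0.10361093 0.106     ]
[0.54453368 0.0857652  0.106     ]
[0.62544164 0.04355267 0.106     ]
[0.67392071 0.10600061 0.106     ]
[0.55488212 0.07049127 0.106     ]
[0.63138418 0.06292758 0.106     ]
```

View pics/crop.png

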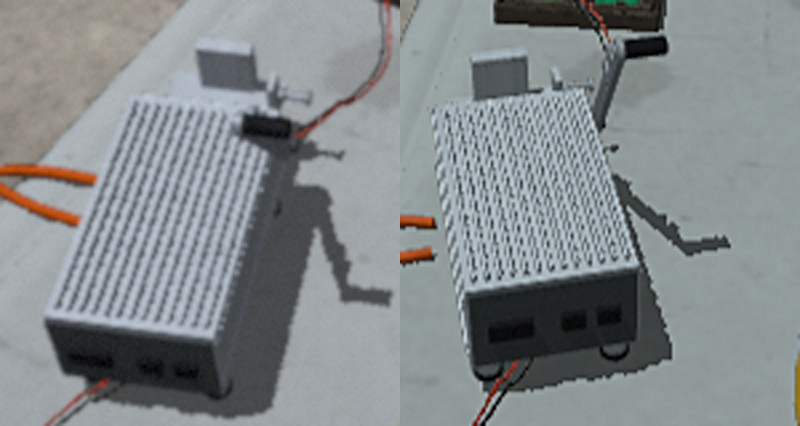

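```bash
cat > fit.py <<'E'
from h import *
c=load("scene0"); d=load("side0")
S=lambda u,v:(u/400*150+120,v/400*150+200)
D=lambda u,v:((u-400)/400*150+195,v/400*150+190)
P={}
for n,s,e in [("FL",(130,97),(432,108)),("BL",(46,318),(468,292)),("BR",(213,343),(637,268)),("knobtip",(292,128),(666,46)),("knobbase",(243,125),(624,50)),("barL",(196,42),(472,56)),("barR",(252,44),(526,48)),("studhead",(310,96),(590,84))]:
    p,r=tri([ray(c,S(*s)),ray(d,D(*e))]); P[n]=p; print(n,p.round(4),np.round(r,4))
FRd=onz(d,D(585,92),.106);print("FR",FRd)
# housing pose: rectangle corners fit (yaw+xy)
L={"FL":(-.1,-.058),"BL":(.1,-.058),"BR":(.1,.058)}
A=np.array(list(L.values())+[(-.1,.058)]);B=np.array([P[k][:2] for k in L]+[FRd[:2]])
ac,bc=A.mean(0),B.mean(0);U,s,Vt=np.linalg.svd((A-ac).T@(B-bc));R=(U@Vt).T
t=bc-R@ac;print("yaw",np.degrees(np.arctan2(R[1,0],R[0,0])),"t",t,"res",(B-(A@R.T+t)).round(4),"scale",s.sum()/((A-ac)**2).sum())
for k in ["barL","barR","studhead","knobtip","knobbase"]: print(k,"in housing",(R.T@(P[k][:2]-t)).round(4),P[k][2].round(4))
for k,l in {"grip0":(-.15,0),"gripS":(-.23,0),"pivot":(-.088,.0635)}.items(): print(k,R@l+t)
E
python3 fit.py
```

```text
FL [0.6746 0.1042 0.0975] [0.0007 0.0007]
BL [0.6068 0.2912 0.0988] [0.0005 0.0005]
BR [0.5002 0.2544 0.0964] [0.0004 0.0004]
knobtip [0.4945 0.149  0.2049] [0.0009 0.0009]
knobbase [0.5213 0.1646 0.21  ] [0.0007 0.0007]
barL [0.6591 0.0362 0.1004] [0.0008 0.0008]
barR [0.6194 0.0169 0.0987] [0.0013 0.0013]
studhead [0.5665 0.0209 0.0697] [0.0006 0.0006]
FR [0.56102454 0.07981819 0.106     ]
yaw 108.53312753949466 t [0.58565705 0.18239604] res [[ 0.0021 -0.0018]
 [-0.002  -0.0045]
 [ 0.0013 -0.0044]
 [-0.0014  0.0107]] scale 0.9652224395162895
barL in housing [-0.162  -0.0231] 0.1004
barR in housing [-0.1676  0.0207] 0.0987
studhead in housing [-0.147   0.0695] 0.0697
knobtip in housing [-0.0027  0.0971] 0.2049
knobbase in housing [0.0036 0.0667] 0.21
grip0 [0.63333498 0.04017503]
gripS [ 0.65876322 -0.03567617]
pivot [0.55342121 0.07877605]
```

```bash
cat >> h.py <<'E'
from scipy.spatial.transform import Rotation as Ro
def delta(target,yaw_y,st=None):
    """shift cm + rotvec deg in tool axes to reach target TCP, tool down, tool y at world yaw (deg)"""
    from plant import telemetry
    s=st or telemetry.get_state(); R=Ro.from_quat(s["tcp_rot"])
    a=np.radians(yaw_y); y=np.array([np.cos(a),np.sin(a),0]); z=np.array([0,0,-1.]); x=np.cross(y,z)
    return (R.inv().apply(np.array(target)-s["eef_pos"])*100).round(2),np.degrees((R.inv()*Ro.from_matrix(np.c_[x,y,z])).as_rotvec()).round(2)
E
python3 - <<'E'
from h import *
from plant import vision
w=vision.read_camera("wrist"); print(w["T_tool_cam"].round(3),w["K"].round(1))
print(delta((.63,.0,.28),108.5-180))
E
```

```text
[[-0.001 -0.962 -0.273  0.069]
 [ 1.    -0.001  0.    -0.   ]
 [-0.    -0.273  0.962 -0.143]
 [ 0.     0.     0.     1.   ]] [[318.2   0.  278.6]
 [  0.  318.2 204. ]
 [  0.    0.    1. ]]
(array([ 61.26, -52.8 ,  -4.86]), array([-0.11, -0.02, -5.05]))
```

arm_command(series=[1,-0.9,-1,0,0,0,0,3.5,-3,-3,0,0,0,0,6.5,-5.6,-4.8,0,0,-2,0,9.5,-8.2,-4.8,0,0,-5,0,12.5,-10.8,-4.8,0,0,-5,0,15.5,-13.4,-4.8,0,0,-5,0,18.5,-16,-4.8,0,0,-5,0,21.5,-18.6,-4.8,0,0,-5,0,24.5,-21.2,-4.8,0,0,-5,0,27.5,-23.8,-4.8,0,0,-5,0])

```text
time: 0.98
eef_pos: [0.3698, -0.3591, 0.2791]
tcp_rot: [0.987, 0.16, -0.0, -0.0]
contact_force: [0.6, -1.1, 0.7]
opening: 0.998
finger_force: 0.0
```

```bash
python3 - <<'E'
from h import *
print(delta((.63,.0,.28),108.5-180))
E
```

```text
(array([ 36.04, -25.84,  -0.08]), array([-0.01, -0.  , -0.07]))
```

arm_command(series=[3.2,-2.3,0,0,0,0,0,6.4,-4.6,0,0,0,0,0,9.6,-6.9,0,0,0,0,0,12.8,-9.2,0,0,0,0,0,16,-11.5,0,0,0,0,0,19.2,-13.8,0,0,0,0,0,22.4,-16.1,0,0,0,0,0,25.6,-18.4,0,0,0,0,0,28.8,-20.7,0,0,0,0,0,32,-23,0,0,0,0,0])

```text
time: 1.82
eef_pos: [0.6005, -0.0396, 0.279]
tcp_rot: [0.987, 0.16, -0.0, -0.0]
contact_force: [-0.1, 0.0, 0.5]
opening: 0.999
finger_force: 0.0
```

arm_command(series=[2.5,-1.8,0,0,0,0,0,4,-2.8,0,0,0,0,0,4,-2.8,0,0,0,0,0,4,-2.8,0,0,0,0,0])

```text
time: 2.15
eef_pos: [0.6289, -0.0016, 0.2785]
tcp_rot: [0.987, 0.161, -0.001, -0.0]
contact_force: [0.2, -0.3, 0.8]
opening: 0.999
finger_force: 0.0
```

```bash
cat > wr.py <<'E'
import sys
from h import *
from plant import vision,telemetry
def wrist(name):
    s=telemetry.get_state(); w=vision.read_camera("wrist")
    T=np.eye(4);T[:3,:3]=Ro.from_quat(s["tcp_rot"]).as_matrix();T[:3,3]=s["eef_pos"]
    C=np.linalg.inv(T@w["T_tool_cam"])
    c=dict(color=w["color"],K=w["K"],rvec=cv2.Rodrigues(C[:3,:3])[0],tvec=C[:3,3])
    np.savez(f"pics/{name}.npz",**c); cv2.imwrite(f"pics/{name}.png",cv2.resize(w["color"],(800,600),interpolation=cv2.INTER_CUBIC)); print(s["time"],s["eef_pos"],s["contact_force"])
if __name__=="__main__": wrist(sys.argv[1])
E
python3 wr.py w1
```

```text
2.15 [ 0.62889922 -0.00156589  0.27853161] [ 0.21171632 -0.25980692  0.7509916 ]
```

View pics/w1.png

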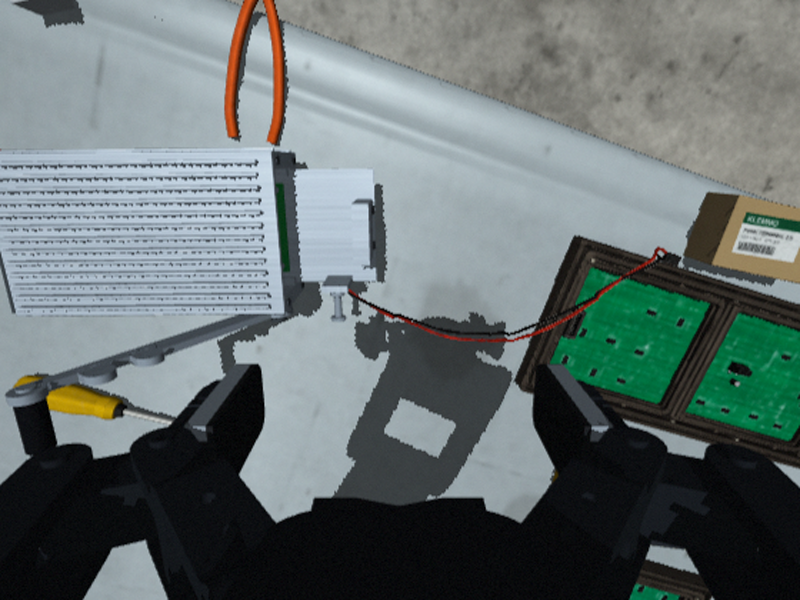

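```bash
python3 - <<'E'
from h import *
c=load("w1"); g=cv2.cvtColor(c["color"],cv2.COLOR_BGR2GRAY)
# fin lines
ls=cv2.createLineSegmentDetector().detect(g)[0].reshape(-1,4)
out=[]
for l in ls:
    L=np.hypot(l[2]-l[0],l[3]-l[1])
    if L>25 and max(l[0],l[2])<262 and 100<l[1]<225 and abs(l[3]-l[1])<8:
        a,b=onz(c,l[:2],.106),onz(c,l[2:],.106); d=b-a
        out.append((np.degrees(np.arctan2(d[1],d[0]))%180,L,*l.round(1)))
for o in sorted(out,key=lambda o:-o[1])[:14]: print(np.round(o,2))
o=np.array(out);print("mean yaw",np.average(o[:,0],weights=o[:,1]),np.median(o[:,0]))
for l in ls:
    if 175<l[0]<280 and 90<l[1]<235 and np.hypot(l[2]-l[0],l[3]-l[1])>8: print(l.round(1), end=' ')
crop=c["color"][95:235,175:285]; cv2.imwrite("pics/w1c.png",cv2.resize(crop,None,fx=4.25,fy=4.25,interpolation=cv2.INTER_CUBIC))
E
```

```text
[109.   178.75   5.6  181.3  184.4  179.7 ]
[109.08 176.27   4.4  172.9  180.6  171.2 ]
[109.07 176.27   9.4  189.3  185.6  187.6 ]
[108.96 175.    10.6  197.   185.6  195.6 ]
[109.04 172.52  15.6  212.9  188.1  211.3 ]
[109.   172.52  14.4  205.2  186.9  203.7 ]
[109.04 123.78  53.1  122.7  176.9  121.4 ]
[108.9  115.01  66.9  146.8  181.9  146.  ]
[108.87  95.01  48.1  155.5  143.1  154.9 ]
[108.13  92.49 105.6  207.6   13.1  207.1 ]
[109.2   80.04 100.6  139.9  180.6  138.9 ]
[109.23  76.24  65.6  164.1  141.9  163.1 ]
[108.89  75.03 168.1  104.4   93.1  104.9 ]
[108.04  65.    19.4  139.1   84.4  139.6 ]
mean yaw 108.89206014023826 108.91417095847623
[198.9 219.5 189.5 106.8] [251.7 208.4 293.1 224.5] [258.4 185.6 257.3 140.6] [262.4 141.9 260.1 119.4] [208.9 176.7 210.6 194.5] [266.6 218.6 251.3 210.5] [205.6 124.2 209.  174.5] [266.9 129.5 270.5 188.2] [209.  219.8 187.5 229.6] [258.1 117.5 206.9 117.9] [191.8 105.5 205.6 106.2] [223.  201.9 225.1 209.8] [208.1 196.9 224.5 196. ] [178.1 218.6 195.5 220.7] [245.7 218.3 246.6 209.3] [249.4 138.5 260.6 138.6] [223.1 215.4 215.1 222.5] [248.  196.6 260.6 195.2] [255.8 141.8 246.7 143. ] [240.7 199.6 225.6 199.9] [229.3 192.1 244.4 192.4] [185.6  98.5 189.1  85.9] [239.  205.6 239.5 218.1] [188.2 215.  150.6 213.9] [192.2  98.4 197.1  65.7] [183.2 206.1 173.1 205.5] [234.4 218.2 233.9 206.8] [198.  129.4 202.4 188.2] [188.1 102.2 169.4 102.6] [178.1 221.9 166.8 225.5] [272.   96.5 203.   72.3]
```

View pics/w1c.png

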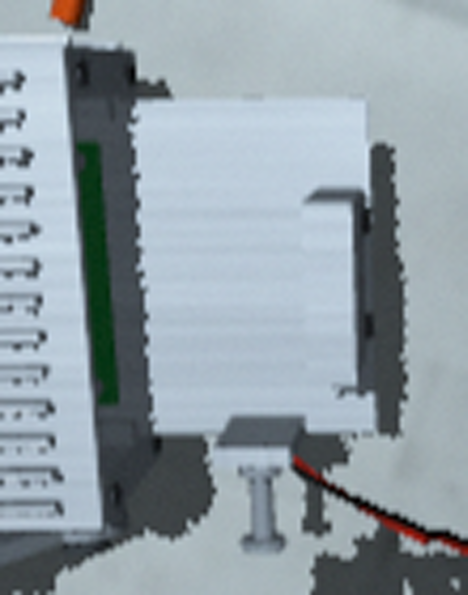

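```bash
python3 - <<'E'
from h import *
c=load("w1"); a=np.radians(109.0); R=np.array([[np.cos(a),-np.sin(a)],[np.sin(a),np.cos(a)]])
b=onz(c,(252.3,164.2),.1)[:2]; s=onz(c,(236.6,215),.075)[:2]
print("bar",b,"stud",s,"stud-bar in housing",R.T@(s-b))
# roof corners front: (192.5,104.0),(198.9,219.5)
f1=onz(c,(190.5,104.2),.106)[:2];f2=onz(c,(198.9,219),.106)[:2]
print("front corners",f1,f2,"rel bar",R.T@(f1-b),R.T@(f2-b))
p1=onz(c,(206.9,117.9),.055)[:2];p2=onz(c,(261.5,197),.055)[:2];print("plate",R.T@(p1-b),R.T@(p2-b))
# knob: px800 hinge end (30,395)->tip(40,450)
E
```

```text
bar [0.6394717 0.0300831] stud [0.57372592 0.03060257] stud-bar in housing [0.02189589 0.06199473]
front corners [0.67643354 0.10223103] [0.56786582 0.06582538] rel bar [ 0.05618361 -0.05843718] [0.05710758 0.05606814]
plate [ 0.05264132 -0.04520908] [-0.00592467  0.04619657]
```

```bash
python3 - <<'E'
from h import *
print(delta((.6393,.0302,.064),-71))
E
```

```text
(array([ 2.08, -2.75, 21.47]), array([-0.01,  0.08, -0.52]))
```

arm_command(series=[1,-1.4,2,0,0,-0.5,0.5,2.1,-2.75,4,0,0,-0.5,0.5,2.1,-2.75,6.5,0,0,-0.5,0.5,2.1,-2.75,9,0,0,-0.5,0.5,2.1,-2.75,11.5,0,0,-0.5,0.5,2.1,-2.75,13,0,0,-0.5,0.5,2.1,-2.75,13,0,0,-0.5,0.5,2.1,-2.75,13,0,0,-0.5,0.5])

```text
time: 2.87
eef_pos: [0.6392, 0.0292, 0.1486]
tcp_rot: [0.986, 0.164, -0.001, -0.0]
contact_force: [0.5, -0.8, 0.7]
opening: 0.502
finger_force: 0.0
```

```bash
python3 wr.py w2; python3 - <<'E'
from h import *
from plant import telemetry
print(delta((.6393,.0302,.064),-71),telemetry.get_state()["opening"])
E
```

```text
2.8667 [0.63922015 0.02919864 0.14860233] [ 0.47783945 -0.81175264  0.67020134]
(array([-0.08, -0.12,  8.63]), array([ 0.03, -0.05, -0.12])) 0.5051891831930795
```

View pics/w2.png

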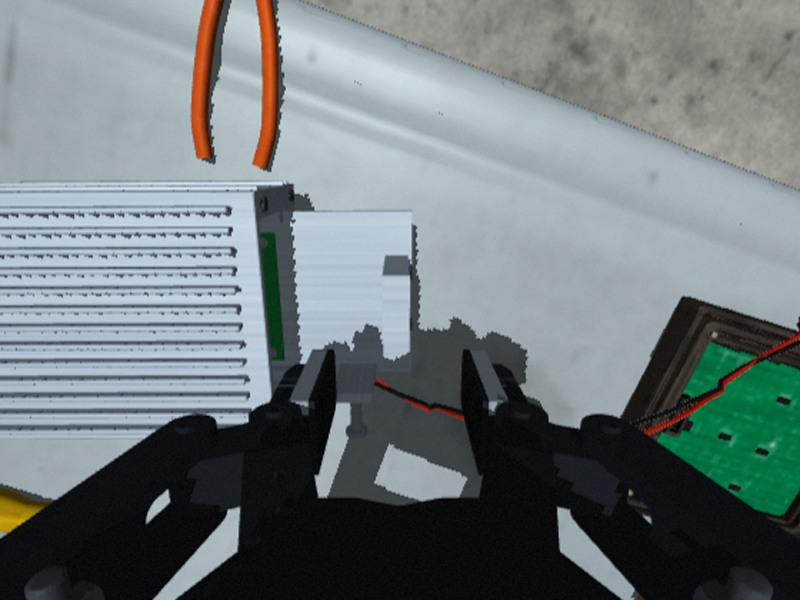

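```bash
python3 - <<'E'
from h import *
c=load("w2"); print(onz(c,(397*.7,316*.7),.1)); 
for e in [275,358]: print(onz(c,(397*.7,e*.7),.1))
g=cv2.cvtColor(c["color"],cv2.COLOR_BGR2GRAY)
ls=cv2.createLineSegmentDetector().detect(g)[0].reshape(-1,4)
o=[]
for l in ls:
    L=np.hypot(l[2]-l[0],l[3]-l[1])
    if L>60 and max(l[0],l[2])<185 and 125<l[1]<310 and abs(l[3]-l[1])<8:
        d=onz(c,l[2:],.106)-onz(c,l[:2],.106); o.append((np.degrees(np.arctan2(d[1],d[0]))%180,L))
print(np.round(o,2))
E
```

```text
[0.64258024 0.03082993 0.1       ]
[0.66036607 0.03686953 0.1       ]
[0.62336871 0.02430619 0.1       ]
[[108.86 160.  ]
 [108.88 167.5 ]
 [109.03 168.76]
 [108.85 161.25]
 [108.93 171.25]
 [109.09 165.02]
 [108.98 170.  ]
 [108.98 171.26]
 [108.98 166.26]
 [108.94 165.01]
 [108.99 162.51]
 [108.99 158.75]
 [109.14 168.77]
 [109.04 163.76]
 [109.29 106.27]
 [109.27 121.27]
 [109.   130.01]
 [108.96 172.51]
 [109.   105.  ]
 [108.98 158.76]
 [109.21 161.26]
 [109.2  111.27]
 [108.89 162.5 ]
 [108.94 157.5 ]
 [108.87 173.75]
 [109.28 156.25]
 [109.16 153.75]
 [109.03  70.  ]
 [108.97 156.26]
 [108.79  95.  ]
 [108.84 168.75]
 [108.81  96.25]]
```

arm_command(series=[0,-0.1,2.5,0,0,0,0.5,0,-0.1,5,0,0,0,0.5,0,-0.1,7,0,0,0,0.5,0,-0.1,8.4,0,0,0,0.5,0,-0.1,8.4,0,0,0,0.5], force=30)

```text
time: 3.33
eef_pos: [0.6385, 0.0311, 0.0634]
tcp_rot: [0.986, 0.164, -0.002, -0.0]
contact_force: [-0.4, -0.1, -0.5]
opening: 0.502
finger_force: 0.0
```

arm_command(series=[0,0,0,0,0,0,0.7,0,0,0,0,0,0,0.8,0,0,0,0,0,0,0.9,0,0,0,0,0,0,1,0,0,0,0,0,0,1,0,0,0,0,0,0,1], force=30)

```text
time: 3.83
eef_pos: [0.6416, 0.0311, 0.0679]
tcp_rot: [0.986, 0.165, 0.002, 0.001]
contact_force: [-0.9, -1.1, 6.3]
opening: 0.138
finger_force: 35.0
```

```bash
python3 - <<'E'
from h import *
from plant import telemetry
s=telemetry.get_state(); print({k:np.round(s[k],4) for k in s}); print(Ro.from_quat(s["tcp_rot"]).as_matrix().round(4))
E
```

```text
{'time': np.float64(3.8333), 'qpos': array([-1.0920e-01,  3.8740e-01,  1.7683e+00, -2.0000e-04,  9.8170e-01,
        1.1306e+00]), 'dq': array([ 0.0005,  0.0006,  0.0001,  0.0005,  0.0012, -0.0002]), 'joint_efforts': array([  0.3732, -36.5442, -22.562 ,   0.0877,  -0.1345,   0.1016]), 'eef_pos': array([0.6416, 0.0311, 0.0679]), 'tcp_rot': array([9.863e-01, 1.648e-01, 2.000e-03, 7.000e-04]), 'contact_force': array([-0.9096, -1.1089,  6.3407]), 'wrist_torque': array([0.0351, 0.0718, 0.0751]), 'finger_force': np.float64(34.9613), 'opening': np.float64(0.1376)}
[[ 9.457e-01  3.250e-01  4.200e-03]
 [ 3.250e-01 -9.457e-01 -6.000e-04]
 [ 3.800e-03  2.000e-03 -1.000e+00]]
```

arm_command(series=[0,0,-0.2,0,0,0,1,0,0,-0.4,0,0,0,1,0,0,-0.4,0,0,0,1])

```text
time: 4.08
eef_pos: [0.6401, 0.0312, 0.0691]
tcp_rot: [0.986, 0.164, 0.001, 0.0]
contact_force: [1.8, -0.6, -2.7]
opening: 0.135
finger_force: 33.7
```

arm_command(series=[0,0,0.1,0,0,0,1,0,0.2,0.1,0,0,0,1,0,0.4,0.1,0,0,0,1,0,0.7,0.1,0,0,0,1,0,1,0.1,0,0,0,1,0,1.3,0.1,0,0,0,1,0,1.6,0.1,0,0,0,1])

```text
time: 4.67
eef_pos: [0.6451, 0.0161, 0.068]
tcp_rot: [0.986, 0.164, -0.0, -0.0]
contact_force: [2.0, 2.9, -3.1]
opening: 0.137
finger_force: 33.7
```

arm_command(series=[0.1,0.1,0.1,0,0,0,1,0.1,0.4,0.15,0,0,0,1,0.1,0.7,0.15,0,0,0,1,0.1,1,0.15,0,0,0,1,0.1,1.3,0.15,0,0,0,1,0.1,1.6,0.15,0,0,0,1,0.1,1.9,0.15,0,0,0,1])

```text
time: 5.25
eef_pos: [0.6524, -0.0014, 0.0674]
tcp_rot: [0.986, 0.164, 0.0, -0.0]
contact_force: [-1.0, 4.8, 5.8]
opening: 0.14
finger_force: 34.7
```

arm_command(series=[0.03,0,-0.1,0,0,0,1,0.03,0.3,-0.1,0,0,0,1,0.03,0.6,-0.1,0,0,0,1,0.03,0.9,-0.1,0,0,0,1,0.03,1.2,-0.1,0,0,0,1,0.03,1.5,-0.1,0,0,0,1,0.03,1.8,-0.1,0,0,0,1])

```text
time: 5.83
eef_pos: [0.6582, -0.0186, 0.0676]
tcp_rot: [0.986, 0.165, -0.0, -0.0]
contact_force: [-1.5, 2.8, 3.1]
opening: 0.137
finger_force: 34.4
```

arm_command(series=[0,0.3,-0.05,0,0,0,1,0,0.6,-0.05,0,0,0,1,0,0.9,-0.05,0,0,0,1,0,1.2,-0.05,0,0,0,1,0,1.5,-0.05,0,0,0,1,0,1.8,-0.05,0,0,0,1,0,2,-0.05,0,0,0,1,0,2.1,-0.05,0,0,0,1,0,2.1,-0.05,0,0,0,1])

```text
time: 6.58
eef_pos: [0.6651, -0.0388, 0.068]
tcp_rot: [0.986, 0.165, -0.0, 0.0]
contact_force: [-0.4, -1.2, -0.9]
opening: 0.137
finger_force: 33.9
```

```bash
python3 wr.py w3; python3 - <<'E'
from h import *
from plant import vision
c=vision.read_camera("side");np.savez("pics/side1.npz",**c)
i=c["color"][165:345,190:340]; a=cv2.resize(i,(400,480),interpolation=cv2.INTER_CUBIC)
w=cv2.imread("pics/w3.png"); w=cv2.resize(w[100:580,0:560],(400,343)); w=np.vstack([w,np.zeros((137,400,3),np.uint8)])
cv2.imwrite("pics/c3.png",np.hstack([w,a]))
E
```

```text
6.5833 [ 0.66506358 -0.03884356  0.06803337] [-0.42526613 -1.17605379 -0.8674687 ]
```

View pics/c3.png

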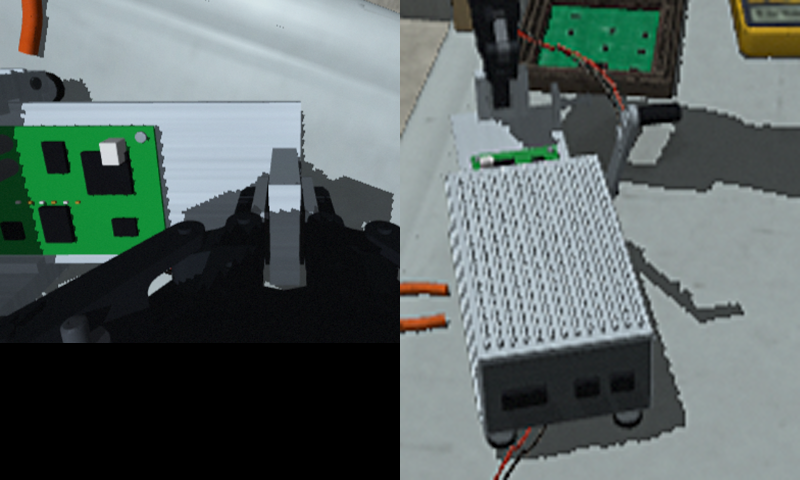

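arm_command(series=[0,0,0,0,0,0,0.8,0,0,0,0,0,0,0.65,0,0,0,0,0,0,0.65,0,0,0,0,0,0,0.65,0,0,-2,0,0,0,0.65,0,0,-5,0,0,0,0.65,0,0,-9,0,0,0,0.65,0,0,-13,0,0,0,0.65,-2,-1,-17,0,0,0,0.65,-5,-3,-21,0,0,0,0.65])

```text
time: 7.52
eef_pos: [0.6195, -0.0296, 0.2696]
tcp_rot: [0.986, 0.164, 0.002, 0.001]
contact_force: [0.3, -0.4, 0.5]
opening: 0.347
finger_force: 0.0
```

arm_command(series=[-2,-2,-2,0,0,0,0.65,-4,-4,-3,0,0,0,0.65,-6,-6,-3,0,0,0,0.65,-6,-6,-3,0,0,0,0.65])

```text
time: 7.85
eef_pos: [0.5393, 0.0105, 0.2976]
tcp_rot: [0.986, 0.166, 0.001, -0.0]
contact_force: [1.0, -0.5, -0.6]
opening: 0.348
finger_force: 0.0
```

```bash
python3 wr.py w4
```

```text
7.85 [0.53925012 0.01049388 0.29763791] [ 1.04380144 -0.51155797 -0.56957313]
```

View pics/w4.png

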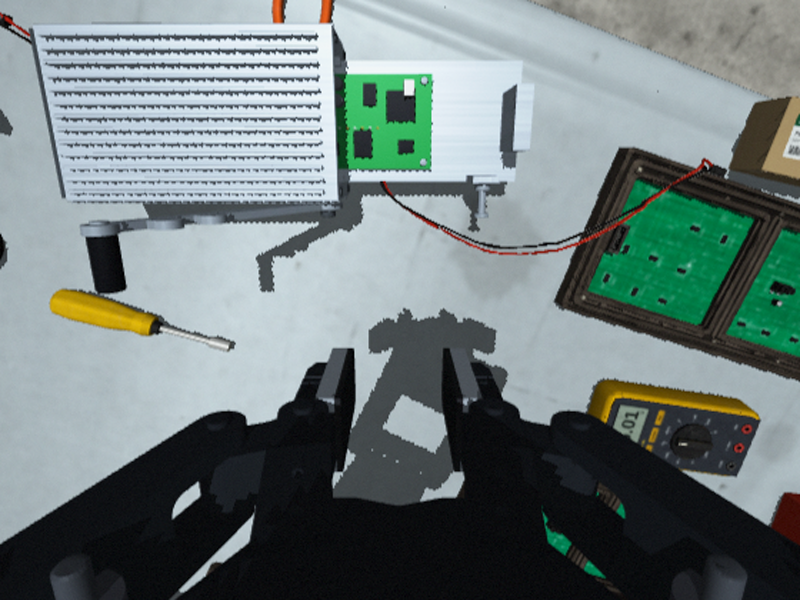

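```bash
python3 - <<'E'
from h import *
c=load("w4"); s0=load("scene0"); a=np.radians(109.0); R=np.array([[np.cos(a),-np.sin(a)],[np.sin(a),np.cos(a)]])
w=lambda u,v,z:onz(c,(u*.7,v*.7),z)
F1,F2=w(331,24,.106)[:2],w(341,203,.106)[:2]
B1,B2=w(90,.0,.106)[:2],w(67,202,.106)[:2]
print("fronts",F1,F2,"len",(R.T@(F2-F1)),"side",R.T@(F2-B2))
O=(F1+F2)/2-R@[-.1,0]; print("housing",O)
bar=w(525,117,.1)[:2]; stud=w(481.5,205,.075)[:2]
print("bar h",R.T@(bar-O),"stud h",R.T@(stud-O),stud)
S=lambda u,v:(u/400*150+120,v/400*150+200)
D=lambda u,v:((u-400)/400*150+195,v/400*150+190)
d=load("side0")
for n,uw,us,ud in [("base",(104,234),(243,125),(624,50)),("tip",(109,289),(292,128),(666,46))]:
    p,r=tri([ray(c,np.array(uw)*.7),ray(s0,S(*us)),ray(d,D(*ud))]); print(n,p,np.round(r,4),"h",R.T@(p[:2]-O))
piv=R@[-.088,.0635]+O; print("pivot",piv)
for th in (1.9,2.0,2.1,2.2,2.3,2.4):
    r=.165;al=np.arctan2(.004,.165)
    k=R@[-.088-r*np.cos(th+al)*1,.082]+O; k=np.r_[k,.075+r*np.sin(th+al)]; print(th,k.round(4),(proj(c,k)/.7).round(0))
E
```

```text
fronts [0.67363739 0.10315887] [0.56508349 0.06302664] len [-0.00260407  0.1157055 ] side [-0.19856774  0.00075277]
housing [0.58680362 0.17764461]
bar h [-0.23193344 -0.00116635] stud h [-0.20892737  0.06201137] [ 0.59619082 -0.04008903]
base [0.52205864 0.16375897 0.20894874] [0.0008 0.0005 0.0012] h [0.00794977 0.06573831]
tip [0.49359263 0.15464604 0.2099065 ] [0.0021 0.0028 0.0014] h [0.00860096 0.09562033]
pivot [0.55541319 0.0737654 ]
1.9 [0.5193 0.1217 0.2298] [164. 276.]
2.0 [0.5144 0.1361 0.2233] [140. 273.]
2.1 [0.5097 0.1497 0.2154] [120. 269.]
2.2 [0.5053 0.1626 0.206 ] [105. 265.]
2.3 [0.5012 0.1745 0.1953] [ 94. 261.]
2.4 [0.4974 0.1853 0.1835] [ 87. 257.]
```

```bash
python3 - <<'E'
from h import *
a=np.radians(109.0); R=np.array([[np.cos(a),-np.sin(a)],[np.sin(a),np.cos(a)]]);O=np.array([.5868,.1776])
k=R@[.0083,.0835]+O; print(k,delta((*k,.191),-71))
E
```

```text
[0.50514698 0.15826286] (array([  1.46, -15.24,  10.6 ]), array([ 0.06, -0.09,  0.03]))
```

arm_command(series=[0.2,-2,0,0,0,0,0.6,0.6,-5,0,0,0,0,0.6,1,-8,1,0,0,0,0.6,1.3,-11,2,0,0,0,0.6,1.5,-13.5,3,0,0,0,0.6,1.5,-15.2,4,0,0,0,0.6,1.5,-15.2,4,0,0,0,0.6], force=20)

```text
time: 8.48
eef_pos: [0.5056, 0.1593, 0.2531]
tcp_rot: [0.986, 0.166, -0.002, -0.001]
contact_force: [-0.6, 0.8, -0.4]
opening: 0.405
finger_force: 0.0
```

```bash
python3 wr.py w5; python3 - <<'E'
from h import *
print(delta((.5051,.1583,.191),-71))
c=load("w5"); print((proj(c,(.5078,.1592,.2094))/.7).round())
E
```

```text
8.4833 [0.50558411 0.15931458 0.25312955] [-0.58873159  0.80193513 -0.38817151]
(array([-0.11, -0.08,  6.34]), array([-0.01,  0.17,  0.09]))
[400. 323.]
```

View pics/w5.png

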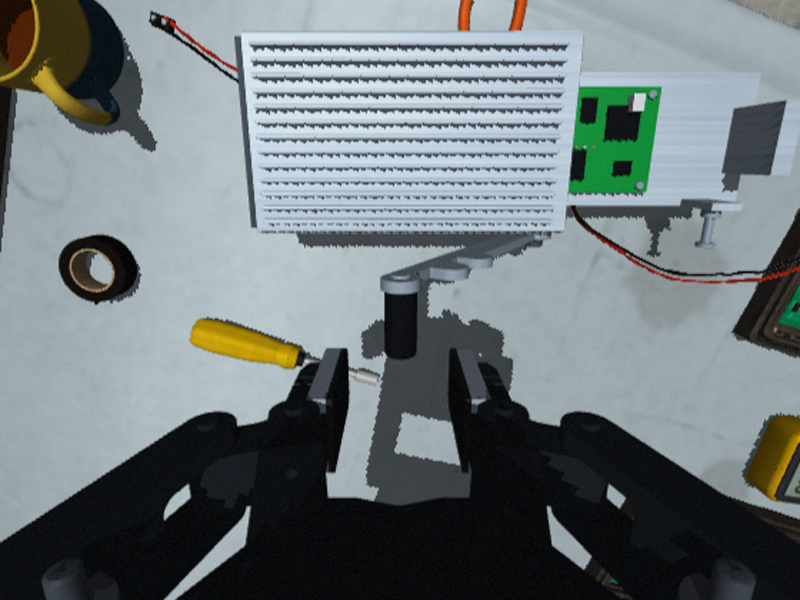

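arm_command(series=[-0.1,0,2,0,0,0,0.6,-0.1,0,4.5,0,0,0,0.6,-0.1,0,6.2,0,0,0,0.6,-0.1,0,6.2,0,0,0,0.75,-0.1,0,6.2,0,0,0,0.9,-0.1,0,6.2,0,0,0,1,-0.1,0,6.2,0,0,0,1,-0.1,0,6.2,0,0,0,1], force=20)

```text
time: 9.2
eef_pos: [0.5063, 0.1551, 0.1937]
tcp_rot: [0.986, 0.165, -0.0, 0.002]
contact_force: [1.6, -5.6, -8.8]
opening: 0.152
finger_force: 20.3
```

```bash
python3 - <<'E'
from h import *
from plant import telemetry
s=telemetry.get_state(); print(s["eef_pos"],s["contact_force"],s["opening"],s["finger_force"])
a=np.radians(109.0); R=np.array([[np.cos(a),-np.sin(a)],[np.sin(a),np.cos(a)]]);O=np.array([.5868,.1776])
h=R.T@(s["eef_pos"][:2]-O); x=h[0]+.088; z=s["eef_pos"][2]+.0187-.075; f0=np.arctan2(z,-x); print(h,f0,np.hypot(x,z))
for f in np.r_[np.arange(f0,.1,-.1),.1,.06,.024]: print(round(f,3),(16.5*(np.cos(f)-np.cos(f0))).round(2),(16.5*(np.sin(f0)-np.sin(f))).round(2))
E
```

```text
[0.50630009 0.15514301 0.19367504] [ 1.58603585 -5.57715375 -8.7864274 ] 0.15194557202934347 20.279410779476166
[0.00497471 0.08342544] 2.16577797344577 0.16588006741521302
2.166 0.0 0.0
2.066 1.41 -0.86
1.966 2.9 -1.56
1.866 4.45 -2.12
1.766 6.05 -2.52
1.666 7.68 -2.76
1.566 9.33 -2.84
1.466 10.98 -2.74
1.366 12.61 -2.49
1.266 14.2 -2.07
1.166 15.75 -1.5
1.066 17.23 -0.78
0.966 18.63 0.09
0.866 19.94 1.1
0.766 21.14 2.23
0.666 22.22 3.47
0.566 23.18 4.82
0.466 23.99 6.25
0.366 24.66 7.76
0.266 25.17 9.33
0.166 25.52 10.94
0.1 25.67 12.02
0.06 25.72 12.68
0.024 25.74 13.27
```

arm_command(series=[0,0.4,0,0,0,0,1,0,1.1,-0.4,0,0,0,1,0,1.8,-0.9,0,0,0,1,0,2.5,-1.2,0,0,0,1,0,3.3,-1.6,0,0,0,1,0,4.1,-1.9,0,0,0,1,0,4.9,-2.1,0,0,0,1])

```text
time: 9.78
eef_pos: [0.5223, 0.1098, 0.2168]
tcp_rot: [0.986, 0.164, 0.0, -0.0]
contact_force: [-5.0, 0.0, 1.8]
opening: 0.155
finger_force: 20.7
```

```bash
cat > arc.py <<'E'
from h import *
from plant import telemetry
s=telemetry.get_state(); Rt=Ro.from_quat(s["tcp_rot"])
a=np.radians(109.0); R=np.array([[np.cos(a),-np.sin(a)],[np.sin(a),np.cos(a)]]);O=np.array([.5868,.1776])
h=R.T@(s["eef_pos"][:2]-O); x=h[0]+.088; z=s["eef_pos"][2]+.0187-.075; f0=np.arctan2(z,-x); print(s["time"],"h",h.round(4),"phi",f0.round(3),"r",np.hypot(x,z).round(4),"F tool",Rt.inv().apply(s["contact_force"]).round(1),s["opening"].round(3))
for f in np.r_[np.arange(f0-.1,f0-1.01,-.1),.1,.06,.024]: print(round(f,3),(100*(.165*np.cos(f)+x)).round(2),(100*(z-.165*np.sin(f))).round(2))
E
python3 arc.py
```

```text
Traceback (most recent call last):
  File "arc.py", line 5, in <module>
    h=R.T@(s["eef_pos"][:2]-O); x=h[0]+.088; z=s["eef_pos"][2]+.0187-.075; f0=np.arctan2(z,-x); print(s["time"],"h",h.round(4),"phi",f0.round(3),"r",np.hypot(x,z).round(4),"F tool",Rt.inv().apply(s["contact_force"]).round(1),s["opening"].round(3))
                                                                                                                                                                                                                                 ^^^^^^^^^^^^^^^^^^
AttributeError: 'float' object has no attribute 'round'
```

```bash
sed -i 's/,s\["opening"\].round(3))/,s["opening"])/' arc.py; python3 arc.py
```

```text
9.7833 h [-0.0431  0.083 ] phi 1.844 r 0.1666 F tool [-4.7 -1.6 -1.8] 0.15464050744837204
1.744 1.65 -0.21
1.644 3.29 -0.41
1.544 4.94 -0.45
1.444 6.58 -0.32
1.344 8.21 -0.03
1.244 9.79 0.42
1.144 11.33 1.03
1.044 12.79 1.79
0.944 14.17 2.69
0.844 15.46 3.72
0.1 20.91 14.4
0.06 20.96 15.06
0.024 20.98 15.65
```

arm_command(series=[-0.1,1.1,-0.1,0,0,0,1,-0.1,2.2,-0.25,0,0,0,1,-0.1,3.3,-0.4,0,0,0,1,-0.1,4.5,-0.45,0,0,0,1,-0.1,5.7,-0.4,0,0,0,1,-0.1,6.9,-0.3,0,0,0,1,-0.1,8.2,0,0,0,0,1,-0.1,9.4,0.3,0,0,0,1,-0.1,10.6,0.7,0,0,0,1,-0.1,11.3,1.05,0,0,0,1])

```text
time: 10.62
eef_pos: [0.5593, 0.0014, 0.2047]
tcp_rot: [0.986, 0.164, 0.001, 0.001]
contact_force: [3.8, 0.7, 4.1]
opening: 0.157
finger_force: 21.5
```

```bash
python3 arc.py
```

```text
10.6167 h [-0.1577  0.0833] phi 1.132 r 0.164 F tool [ 3.8  0.6 -4.1] 0.15685405963796534
1.032 1.5 0.68
0.932 2.87 1.6
0.832 4.15 2.64
0.732 5.31 3.81
0.632 6.35 5.1
0.532 7.25 6.47
0.432 8.02 7.93
0.332 8.63 9.46
0.232 9.09 11.05
0.132 9.39 12.67
0.1 9.45 13.2
0.06 9.5 13.85
0.024 9.53 14.45
```

arm_command(series=[0,0.9,0.4,0,0,0,1,0,1.9,0.95,0,0,0,1,0.05,2.85,1.6,0,0,0,1,0.05,3.8,2.35,0,0,0,1,0.05,4.7,3.2,0,0,0,1,0.05,5.5,4.05,0,0,0,1,0.05,6.35,5.1,0,0,0,1,0.05,7,6.05,0,0,0,1,0.05,7.6,7.1,0,0,0,1,0.05,8,7.9,0,0,0,1])

```text
time: 11.45
eef_pos: [0.5842, -0.073, 0.1241]
tcp_rot: [0.986, 0.165, -0.0, 0.0]
contact_force: [3.1, 1.1, 1.0]
opening: 0.15
finger_force: 21.4
```

```bash
python3 arc.py
```

```text
11.45 h [-0.2361  0.0841] phi 0.429 r 0.1629 F tool [ 3.3 -0.  -1. ] 0.14999823875619797
0.329 0.8 1.44
0.229 1.26 3.03
0.129 1.55 4.65
0.029 1.68 6.3
-0.071 1.65 7.95
-0.171 1.45 9.58
-0.271 1.09 11.19
-0.371 0.57 12.76
-0.471 -0.11 14.26
-0.571 -0.93 15.69
0.1 1.61 5.13
0.06 1.66 5.79
0.024 1.69 6.38
```

arm_command(series=[0.1,0.4,0.7,0,0,0,1,0.1,0.7,1.4,0,0,0,1,0.1,0.95,2.2,0,0,0,1,0.1,1.15,3,0,0,0,1,0.1,1.3,3.8,0,0,0,1,0.1,1.4,4.6,0,0,0,1,0.1,1.5,5.2,0,0,0,1,0.1,1.5,5.8,0,0,0,1,0.1,1.5,6.3,0,0,0,1,0.1,1.5,6.5,0,0,0,1])

```text
time: 12.28
eef_pos: [0.5894, -0.0872, 0.0596]
tcp_rot: [0.986, 0.165, -0.001, 0.001]
contact_force: [-3.8, -5.0, 1.0]
opening: 0.153
finger_force: 21.9
```

```bash
python3 arc.py | head -1
```

```text
12.2833 h [-0.2513  0.0837] phi 0.02 r 0.1633 F tool [-5.2  3.5 -1. ] 0.1531196170007384
```

arm_command(series=[-0.1,0,0.2,0,0,0,1,-0.1,0,0.4,0,0,0,1,-0.1,0,0.4,0,0,0,1])

```text
time: 12.53
eef_pos: [0.5895, -0.0873, 0.0565]
tcp_rot: [0.986, 0.165, 0.0, 0.001]
contact_force: [-2.0, -5.1, 0.6]
opening: 0.154
finger_force: 21.9
```

```bash
python3 arc.py | head -1
```

```text
12.5333 h [-0.2514  0.0837] phi 0.001 r 0.1634 F tool [-3.5  4.2 -0.6] 0.1537865408504802
```

arm_command(series=[0,-0.1,0.2,0,0,0,1,0,-0.1,0.4,0,0,0,1,0,-0.1,0.6,0,0,0,1,0,-0.1,0.6,0,0,0,1])

```text
time: 12.87
eef_pos: [0.5896, -0.0874, 0.0526]
tcp_rot: [0.986, 0.165, 0.0, 0.002]
contact_force: [-6.5, -5.9, 7.9]
opening: 0.153
finger_force: 22.6
```

```bash
python3 arc.py | head -1; python3 - <<'E'
from h import *
from plant import vision
ims=[]
for n,(y,x) in {"scene":(185,185),"side":(165,215)}.items():
    c=vision.read_camera(n);np.savez(f"pics/{n}2.npz",**c); ims.append(cv2.resize(c["color"][y:y+110,x:x+80],(400,550),interpolation=cv2.INTER_CUBIC))
cv2.imwrite("pics/c5.png",np.hstack(ims))
E
```

```text
12.8667 h [-0.2514  0.0836] phi -0.023 r 0.1635 F tool [-8.1  3.5 -7.9] 0.15320890498478063
```

arm_command(series=[-0.2,0.1,-0.2,0,0,0,1,-0.2,0.1,-0.2,0,0,0,0.85,-0.2,0.1,-0.2,0,0,0,0.7,-0.2,0.1,-0.2,0,0,0,0.7,-0.2,0.1,-0.2,0,0,0,0.7,-0.2,0.1,-2,0,0,0,0.7,-0.2,0.1,-5,0,0,0,0.7,-0.2,0.1,-9,0,0,0,0.7,-1,0,-13,0,0,0,0.7,-2,-2,-16,0,0,0,0.7])

```text
time: 13.8
eef_pos: [0.5648, -0.0747, 0.2138]
tcp_rot: [0.986, 0.164, 0.002, 0.001]
contact_force: [0.4, -0.2, 0.5]
opening: 0.299
finger_force: 0.0
```

arm_command(series=[-1,-3,0,0,0,0,0.7,-1,-6,0,0,0,0,0.7,-1,-6,0,0,0,0,0.7,-1,-6,0,0,0,0,0.7])

```text
time: 14.13
eef_pos: [0.5336, -0.0181, 0.2102]
tcp_rot: [0.986, 0.166, -0.0, -0.0]
contact_force: [0.5, -1.2, 0.5]
opening: 0.3
finger_force: 0.0
```

```bash
python3 wr.py w6; python3 - <<'E'
from h import *
from plant import vision
c=load("w6"); a=np.radians(109.0); R=np.array([[np.cos(a),-np.sin(a)],[np.sin(a),np.cos(a)]]);O=np.array([.5868,.1776])
P=lambda x,y,z: proj(c,np.r_[R@[x,y]+O,z])
st=P(-.208,.0635,.075);kn=P(-.253,.082,.079);print(st,kn,P(-.088,.0635,.075))
x0,y0=int(st[0]-75),int(max(0,st[1]-60)); A=cv2.resize(c["color"][y0:y0+120,x0:x0+120],(400,400),interpolation=cv2.INTER_CUBIC)
print("crop",x0,y0)
d=vision.read_camera("side"); np.savez("pics/side3.npz",**d); 
s=proj(d,np.r_[R@[-.208,.0635]+O,.075]);k=proj(d,np.r_[R@[-.253,.082]+O,.079]);x1,y1=int(s[0]-40),int(s[1]-40);print(s,k,"crop",x1,y1)
B=cv2.resize(d["color"][y1:y1+80,x1:x1+80],(400,400),interpolation=cv2.INTER_CUBIC)
cv2.imwrite("pics/c6.png",np.hstack([A,B]))
E
```

```text
14.1333 [ 0.53357159 -0.0181182   0.21020922] [ 0.47092744 -1.23450238  0.49397353]
[325.5931345 136.7383058] [377.61713737 158.99432971] [185.65237191 136.6570535 ]
crop 250 76
[257.61612864 202.49889392] [262.04728431 189.37327499] crop 217 162
```

View pics/c6.png

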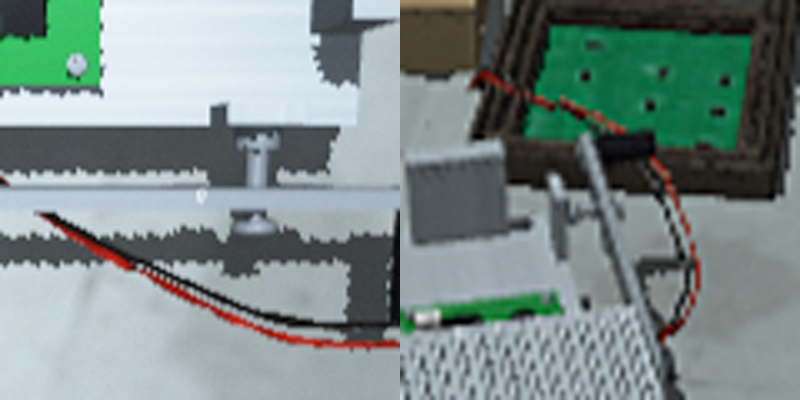

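```bash
python3 - <<'E'
from h import *
from plant import vision
a=np.radians(109.0); R=np.array([[np.cos(a),-np.sin(a)],[np.sin(a),np.cos(a)]]);O=np.array([.5868,.1776])
rays=[]
for n,c in [("w",load("w6")),("side",load("side3")),("scene",vision.read_camera("scene"))]:
    k=proj(c,np.r_[R@[-.253,.082]+O,.079]); m=(c["color"].max(2)<45).astype(np.uint8)
    r=28 if n=="w" else 12; M=np.zeros_like(m); x,y=k.astype(int); M[y-r:y+r,x-r:x+r]=m[y-r:y+r,x-r:x+r]
    N,_,st,ce=cv2.connectedComponentsWithStats(M); i=min(range(1,N),key=lambda i:np.hypot(*(ce[i]-k))-st[i,4]*.05)
    print(n,"pred",k.round(1),"found",ce[i].round(1),st[i]); rays.append(ray(c,ce[i]))
for rr in ([0,1],[1,2],[0,1,2]):
    p,e=tri([rays[i] for i in rr]); print(rr,R.T@(p[:2]-O),p[2],np.round(e,4))
E
```

```text
w pred [377.6 159. ] found [375.7 157.5] [349 139  56  36 591]
side pred [262.  189.4] found [263.7 194.3] [256 188  18  13 138]
scene pred [251.5 196.9] found [250.  195.1] [239 188  22  13 105]
[0, 1] [-0.25614035  0.08457705] 0.062462075839157326 [0.0017 0.0017]
[1, 2] [-0.25628381  0.08131858] 0.07104232732431022 [0.0083 0.0083]
[0, 1, 2] [-0.25340456  0.08138826] 0.07321647572453642 [0.0004 0.0081 0.0085]
```

```bash
python3 - <<'E'
from h import *
a=np.radians(109.0); R=np.array([[np.cos(a),-np.sin(a)],[np.sin(a),np.cos(a)]]);O=np.array([.5868,.1776])
k=R@[-.2525,.083]+O; print(k,delta((*k,.086),-71))
E
```

```text
[ 0.59052792 -0.0881656 ] (array([ 3.1 ,  8.28, 12.4 ]), array([-0.02,  0.05, -0.06]))
```

arm_command(series=[0.5,2,0,0,0,0,1,1.5,4.5,0,0,0,0,1,2.5,7,1,0,0,0,1,3.1,8.3,3,0,0,0,1,3.1,8.3,6,0,0,0,1,3.1,8.3,9,0,0,0,1,3.1,8.3,11,0,0,0,1,3.1,8.3,11.5,0,0,0,1])

```text
time: 14.95
eef_pos: [0.5877, -0.0882, 0.0899]
tcp_rot: [0.986, 0.164, -0.004, -0.002]
contact_force: [-0.9, 0.3, -1.0]
opening: 0.002
finger_force: 0.0
```

arm_command(series=[0,0,0.3,0,0,0,1,0,0,0.6,0,0,0,1,0,0,0.9,0,0,0,1])

```text
time: 15.2
eef_pos: [0.5921, -0.0887, 0.0882]
tcp_rot: [0.986, 0.164, 0.001, 0.001]
contact_force: [-0.2, -0.1, -0.6]
opening: -0.002
finger_force: 0.0
```

arm_command(series=[0,0,0.2,0,0,0,1,0,0,0.4,0,0,0,1,0,0,0.4,0,0,0,1])

```text
time: 15.45
eef_pos: [0.591, -0.088, 0.0831]
tcp_rot: [0.986, 0.165, 0.0, 0.0]
contact_force: [0.2, -0.2, -0.1]
opening: 0.005
finger_force: 0.0
```

arm_command(series=[0,0,0.1,0,0,0,1,0,0,0.2,0,0,0,1,0,0,0.2,0,0,0,1])

```text
time: 15.7
eef_pos: [0.5911, -0.088, 0.0819]
tcp_rot: [0.986, 0.165, 0.0, 0.0]
contact_force: [-3.1, -0.0, 4.0]
opening: 0.004
finger_force: 2.4
```

arm_command(series=[0,0,0.1,0,0,0,1,0,0,0.2,0,0,0,1,0,0,0.2,0,0,0,1])

```text
time: 15.95
eef_pos: [0.5912, -0.0881, 0.0812]
tcp_rot: [0.986, 0.165, 0.0, 0.0]
contact_force: [-3.8, 0.2, 9.8]
opening: 0.002
finger_force: 5.0
```

arm_command(series=[0,0,0.1,0,0,0,1,0,0,0.2,0,0,0,1,0,0,0.2,0,0,0,1])

```text
time: 16.2
eef_pos: [0.5913, -0.0881, 0.0805]
tcp_rot: [0.986, 0.165, -0.0, 0.0]
contact_force: [-6.5, 1.8, 16.5]
opening: -0.004
finger_force: 7.8
```

arm_command(series=[0,0,-0.5,0,0,0,1,0,0,-2,0,0,0,1,0,0,-5,0,0,0,1,0,0,-9,0,0,0,1,-2,0,-13,0,0,0,1,-5,0,-15,0,0,0,1,-5,0,-15,0,0,0,1,-5,0,-15,0,0,0,1])

```text
time: 16.87
eef_pos: [0.5438, -0.1048, 0.229]
tcp_rot: [0.986, 0.164, 0.002, 0.001]
contact_force: [1.0, -0.4, -1.3]
opening: -0.0
finger_force: 0.0
```

```bash
python3 - <<'E'
from plant import ctrl,telemetry
print(telemetry.get_state()["contact_force"]); print(ctrl.sign_off())
E
```

```text
[ 1.00141787 -0.37799852 -1.26854376]
the job is handed in; nothing more can be done
None
```

I drew the sled out straight (about 1 mm from the service position by camera), swung the stay down over the stud and pressed it to a firm stop at about 16 N, about 4 mm lower at the knob than nominal (probably the extended sled drooping). I then let go, backed the arm clear without going near the multimeter or hex driver, and handed the job in at about 17 s; sign-off gave no verdict.

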